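# Sort pastry tubes by length into their cradles

## Robot

A 6-joint arm with a two-finger parallel gripper is mounted at the origin on a cart in front of the work surface, level with it; the furniture and walls round the work are solid. World frame = base frame: x ahead of the robot, y to its left, z up, the work surface at z = 0. Lengths are in m, angles in degrees, forces in N, time in s.
With the tool pointing down it reaches from about 0.275 to 0.75 m from the base axis. Payload 10.2 kg.
Tool frame: the origin (TCP) lies midway between the tips of the shut fingers; the grasp point (between the pads) lies 19 mm behind it; z points along the fingers, y is the direction in which the jaws open and shut (so a half turn about z gives the same grasp; the last joint's range is limited). The gripper opens to 85 mm and grips with 20 to 120 N. Pads are 22 mm wide; open, the fingers measure 114 mm over their backs; the gripper's body (76 mm by 85 mm) begins 54 mm behind the grasp point. The pads swing forward as they close: fully open they stand 13 mm farther back than shut.
Start: joints at [-12.8, 17.928, 85.812, -0, 76.261, -12.8], TCP at [0.525, -0, 0.231] pointing down, gripper open.
Joint ranges: [-168.41, 168.41], [-55.51, 124.54], [10.69, 146.95], [-70.63, 250.63], [1, 178], [-165.06, 165.06]. Speed limits (degrees/s): [136.94, 136.94, 172.46, 180, 180, 180].

## Interface

Orientations are given as [roll, pitch, yaw] about the fixed x, y, z axes, in that order (R = Rz(yaw) Ry(pitch) Rx(roll)).
In Python, from station import bot, hand, solver, telemetry, viewer, ticket gives the robot as it stands. The module is installed in compiled form; this text tells all that it offers. Calls block until the motion is done:
- bot.move_to(position, orientation): joint-space move of the TCP to a pose.
- bot.servo_line(position, frame=None, velocity=0.15): straight line of the TCP; frame=None keeps the orientation; velocity is the mean speed in m/s.
- bot.move_joints(angles): joint-space move.
- hand.let_go() and hand.close_gripper(f_grip=None): open the fingers fully, or close them until they stop; f_grip is the grip in N (None keeps the last).
- bot.pause(seconds).
- solver.inverse_kinematics(position, orientation): joint angles nearest the present ones, or None.
- telemetry.sense(): the state.
- viewer.snapshot(name): name is "scene" or "side" or "wrist"; returns the picture (420x560x3 uint8, red, green, blue); there is no depth.
- viewer.calibration(name): a dict with "camera_matrix" (3x3 intrinsics, pixels), "position" and "orientation" of the camera in the world; the wrist camera has in their place "mount" (4x4, takes a point from camera to tool coordinates, whose origin is the TCP and whose axes are the flange's). Camera axes: x right, y down, z forward; pixel columns grow to the right and rows downward; lengths in m; the calibration is good to about 2 mm. A picture is of the moment at which its call begins: read the wrist's pose just before it. calibration takes no time and is no camera call.
A pose or a line that the arm cannot do raises bot.IKError and nothing moves.
- ticket.job_done(): hands the job in, once; it reports no verdict.
The state is a dict: "clock": time; "joints": joint angles; "joint_velocities": joint speeds; "joint_efforts": joint torques, N m; "position": TCP position; "ee_rot": TCP orientation; "contact_force": force on the tool from outside, world axes, zero at the start; "ft_torque": the same for the moment, N m; "finger_gap": opening from 0.0 (shut) to 1.0 (fully open).
Only numpy, scipy, OpenCV 4.12 (cv2) and the standard library are available. Lean on these libraries where they do the work, as an engineer would, in place of code of your own. Each camera call takes 0.05 s, during which the arm holds its last target. There are 200 camera calls.

## Task

Two short and two long pastry tubes lie mixed on the sloping draining rack. Sort them by length: lay both long ones in the longer cradle and both short ones in the shorter cradle, one tube to a notch, each lying level and centred across both bars of its cradle. Leave the tin, the mug and the salt shaker where they stand.

Things in the scene. Friction and masses are not known exactly. Their poses are not given: they have to be found in the camera images.
- short_1: short plain steel pastry tube, diameter 26 mm, length 90 mm. Origin: centre of its lower (foot) end as it starts; z runs along the tube towards the other end (up the slope at the start). Treat it as solid; grip it across the diameter.
- short_1_mid (a point): middle of that short tube, on its axis, 45 mm from its foot; z along the tube
- long_1: long plain steel pastry tube, diameter 26 mm, length 135 mm. Origin: centre of its lower (foot) end as it starts; z runs along the tube towards the other end (up the slope at the start). Treat it as solid; grip it across the diameter.
- long_1_mid (a point): middle of that long tube, on its axis, 67.5 mm from its foot; z along the tube
- short_2: short plain steel pastry tube, diameter 26 mm, length 90 mm. Origin: centre of its lower (foot) end as it starts; z runs along the tube towards the other end (up the slope at the start). Treat it as solid; grip it across the diameter.
- short_2_mid (a point): middle of that short tube, on its axis, 45 mm from its foot; z along the tube
- long_2: long plain steel pastry tube, diameter 26 mm, length 135 mm. Origin: centre of its lower (foot) end as it starts; z runs along the tube towards the other end (up the slope at the start). Treat it as solid; grip it across the diameter.
- long_2_mid (a point): middle of that long tube, on its axis, 67.5 mm from its foot; z along the tube
- rack: fixed wooden draining rack, 126 x 276 mm; origin: centre of underside. Its board rises to +x at 35 deg. Four tubes lie up the slope at y = +-32.5, +-97.5 mm, feet (x -64, z 45 mm) against a 30 mm lip, each in V notches of two 12 mm bars 18 and 78 mm from its foot; notch tops level with the tube's axis, 25 mm off the board. Between the bars (48 mm from the foot) there is room for fingers
- rest_long: fixed wooden cradle for long tubes, 135 mm long (x), 140 mm wide (y), base plate 10 mm thick; origin: centre of underside. Two notched bars 12 mm wide at x = +-53.5 mm; V notches at y = -32.5 and +32.5 mm hold one tube each, along x. A tube at rest has its axis at z = 37.4 mm, notch tops 37 mm. Between the bars the space over the plate is free for fingers
- rest_short: fixed wooden cradle for short tubes, 90 mm long (x), 140 mm wide (y), base plate 10 mm thick; origin: centre of underside. Two notched bars 12 mm wide at x = +-31 mm; V notches at y = -32.5 and +32.5 mm hold one tube each, along x. A tube at rest has its axis at z = 37.4 mm, notch tops 37 mm. Between the bars the space over the plate is free for fingers
- tin: short round food tin, 75 mm diameter, 58 mm high, origin at the centre of its underside; a bystander
- mug: cream mug with a dark band, 84 x 120 x 91 mm with handle, origin at its underside; a bystander
- mill: small salt shaker, 44 mm diameter, 90 mm high, origin at the centre of its underside; a bystander

How it is judged:
By the outcome, as a careful person would: the job done as asked, in the order asked, and still so for the second after the job is handed in, with the robot touching nothing.
It also fails if it takes over 66 s, if anything falls off the work surface, if the arm or the gripper's body presses on something with over 40 N, if the wrist force passes 120 N, or if a joint passes its speed limit or range.

## Working session

There is one attempt and no reset: what is moved stays moved. The work goes in short steps, each a Python script; the robot and the scene stay as the last script left them, time stands still between calls to the robot, and variables do not carry over. Pictures are saved under pics/ and viewed, about 8 in all and at most 12, crops included, and the job is handed in when it is done.

```bash
mkdir -p pics; python3 - <<'E'
from station import bot,hand,viewer,telemetry
import cv2,numpy as np
for n in ["scene","side","wrist"]:
    im=viewer.snapshot(n); cv2.imwrite(f"pics/{n}0.png",im[:,:,::-1])
    c=viewer.calibration(n); print(n,{k:np.round(v,4).tolist() for k,v in c.items()})
s=telemetry.sense();print(s)
a=cv2.imread("pics/scene0.png");b=cv2.imread("pics/side0.png")
E
```

```text
scene {'camera_matrix': [[506.2842, 0.0, 283.5083], [0.0, 506.2842, 206.7419], [0.0, 0.0, 1.0]], 'position': [0.1374, -0.604, 1.09], 'orientation': [-139.1959, -0.2282, -27.0759]}
side {'camera_matrix': [[543.1423, 0.0, 272.1316], [0.0, 543.1423, 203.939], [0.0, 0.0, 1.0]], 'position': [0.2619, -0.8824, 0.4932], 'orientation': [-110.9248, -1.4665, -13.2382]}
wrist {'camera_matrix': [[346.9345, 0.0, 282.0557], [0.0, 346.9345, 208.9635], [0.0, 0.0, 1.0]], 'mount': [[-0.0007, -0.9595, -0.2817, 0.071], [1.0, -0.0005, -0.0008, 0.0004], [0.0007, -0.2817, 0.9595, -0.1421], [0.0, 0.0, 0.0, 1.0]]}
{'clock': 0.15, 'joints': array([-1.27999797e+01,  1.79511071e+01,  8.58417141e+01,  8.46443688e-04,
        7.62617960e+01, -1.27993582e+01]), 'joint_velocities': array([-0.04742667, -0.06932506, -0.21522816,  0.10124508, -0.05381048,
       -0.0155241 ]), 'joint_efforts': array([ 1.79854873e-03, -4.12368500e+01, -2.59796566e+01, -1.57318855e-04,
        3.17765021e-03, -3.62555340e-05]), 'position': array([5.24816783e-01, 3.22774245e-05, 2.30890321e-01]), 'ee_rot': array([-1.79946922e+02, -1.29013847e-02,  8.99991712e+01]), 'contact_force': array([ 0.71212438, -0.09048167,  0.24188234]), 'ft_torque': array([-0.04521001, -0.03589604, -0.02969459]), 'finger_gap': 0.9984954510155744}
```

View pics/scene0.png

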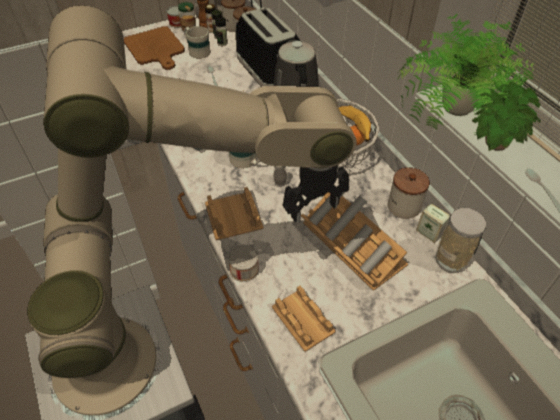

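View pics/side0.png

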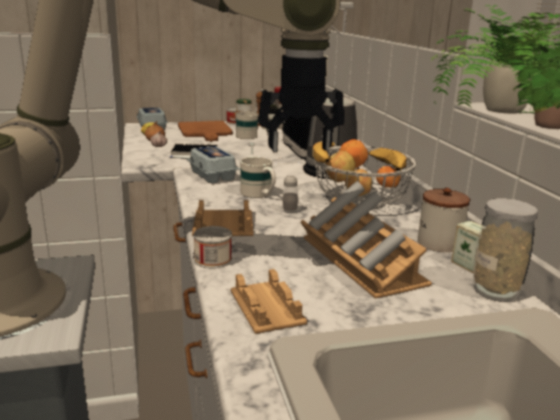

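View pics/wrist0.png

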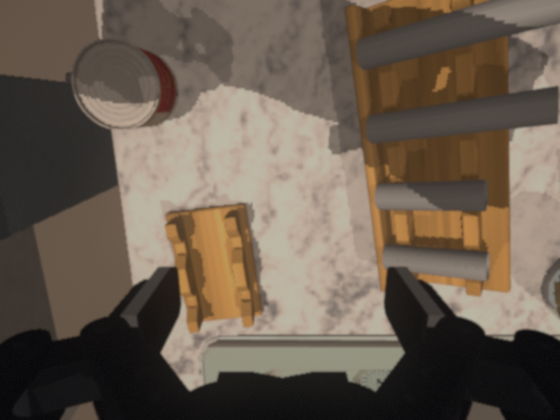

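The scene view shows the short cradle at about (305,318), the long cradle at (235,213) and the rack at (355,240). In the wrist view, image right is +x and up is +y. The order from +y to −y is long, long, short, short, with the tin at (120,85). I'll take one higher wrist view that covers everything.

```bash
cat > h.py <<'E'
import numpy as np,cv2
from scipy.spatial.transform import Rotation as Ro
from station import bot,hand,solver,telemetry,viewer,ticket
def campose(n,s=None):
    c=viewer.calibration(n);K=np.array(c["camera_matrix"])
    if n=="wrist":
        R=Ro.from_euler('xyz',s["ee_rot"],degrees=True).as_matrix();M=np.array(c["mount"])
        return K,R@M[:3,:3],R@M[:3,3]+s["position"]
    return K,Ro.from_euler('xyz',c["orientation"],degrees=True).as_matrix(),np.array(c["position"])
def ray(P,px,z):
    K,R,t=P; d=R@np.linalg.inv(K)@np.array([px[0],px[1],1.]); return t+d*(z-t[2])/d[2]
def proj(P,p):
    K,R,t=P; q=K@R.T@(np.asarray(p)-t); return q[:2]/q[2]
def shot(n,name):
    s=telemetry.sense(); im=viewer.snapshot(n)[:,:,::-1].copy(); P=campose(n,s)
    cv2.imwrite(f"pics/{name}.png",im); np.savez(f"pics/{name}.npz",K=P[0],R=P[1],t=P[2]); return im,P
def load(name):
    d=np.load(f"pics/{name}.npz"); return cv2.imread(f"pics/{name}.png"),(d['K'],d['R'],d['t'])
E
python3 - <<'E'
from h import *
bot.move_to([0.47,0.07,0.34],[180,0,90])
bot.pause(.3)
im,P=shot("wrist","w1"); cv2.imwrite("pics/w1b.png",cv2.resize(im,(800,600),interpolation=cv2.INTER_CUBIC))
print(telemetry.sense()["clock"],P[2])
E
```

```text
1.1167 [0.47089311 0.14044487 0.48108573]
```

View pics/w1b.png

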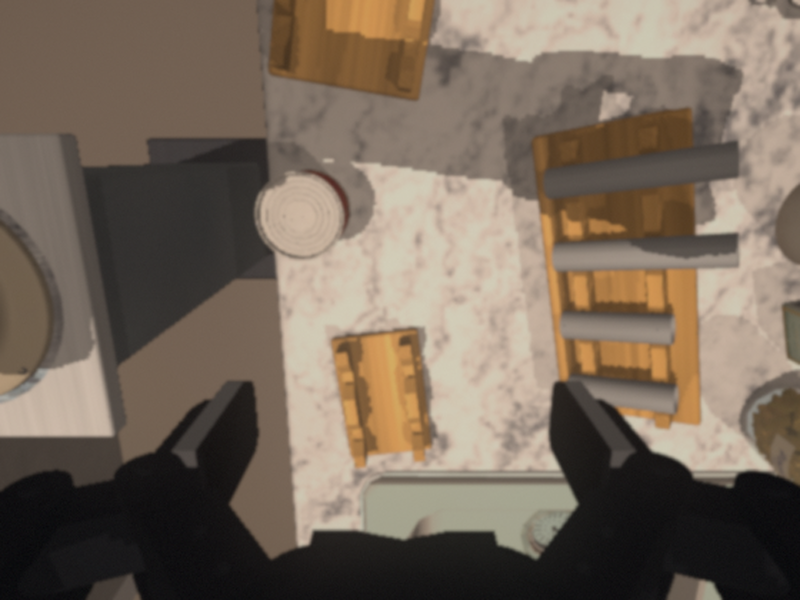

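The view shows the rack at 800-scale pixels (535–700, 110–420). The tube feet are at about (546,183), (553,254), (562,327) and (570,390). The short cradle is at (335–430, 330–465), and the long cradle is cut off at the top. I'll take two closer views, one over the long cradle and one over the rack.

```bash
python3 - <<'E'
from h import *
for n,p in [("w2",[0.60,0.02,0.33]),("w3",[0.47,0.24,0.30])]:
    bot.move_to(p,[180,0,90]); bot.pause(.3)
    im,P=shot("wrist",n); cv2.imwrite(f"pics/{n}b.png",cv2.resize(im,(800,600),interpolation=cv2.INTER_CUBIC)); print(P[2])
print(telemetry.sense()["clock"])
E
```

```text
[0.59972054 0.09138514 0.47287679]
[0.47090783 0.31042498 0.44202836]
3.4417
```

View pics/w2b.png

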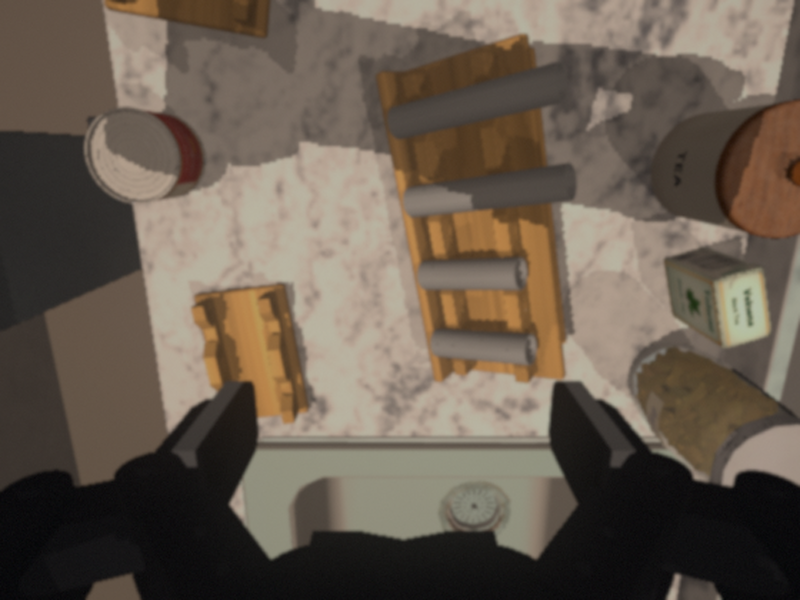

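View pics/w3b.png

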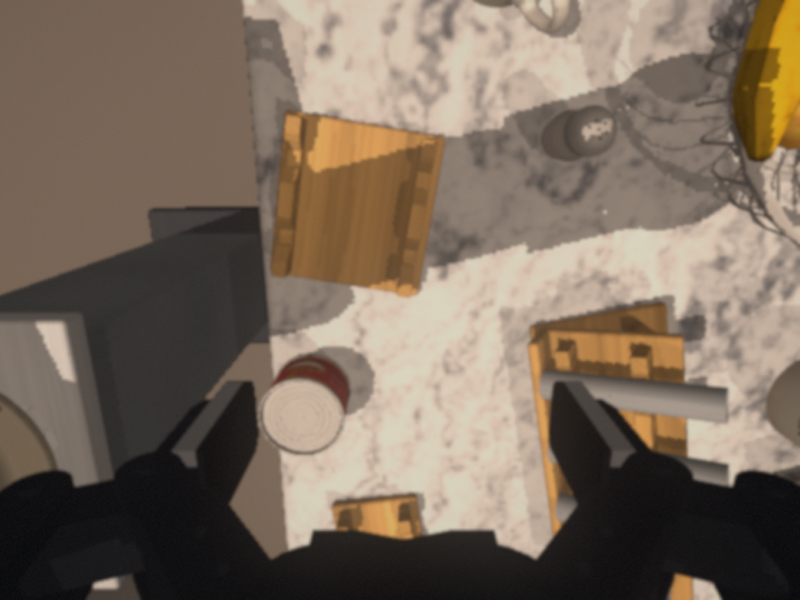

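w2 shows the tube foot rims at (394,122), (408,201), (420,274) and (433,344), and the top rims at (566,83), (575,181), (526,274) and (537,349). w3 shows the long cradle with corners at (288,112), (443,137), (413,296) and (272,275). The salt shaker is at (595,128). Next I'll fit planar poses to these points and check them with overlays.

```bash
cat > fit.py <<'E'
from h import *
from scipy.optimize import least_squares
c,s=np.cos(np.radians(35)),np.sin(np.radians(35)); S=.7
tubes=[("long_1",97.5,135),("long_2",32.5,135),("short_1",-32.5,90),("short_2",-97.5,90)]
def rim(y,L): 
    n=np.array([-s,0,c]);u=np.array([c,0,s]);f=np.array([-64,y,45.])
    return f+13*n, f+L*u-13*n
def W(q,p):
    R=Ro.from_euler('z',q[2]).as_matrix(); return R@(np.asarray(p)/1000)+[q[0],q[1],0]
def fit(obs,q0):
    f=lambda q:np.concatenate([proj(P,W(q,m))-np.array(px)*S for P,m,px in obs])
    r=least_squares(f,q0,loss='soft_l1'); print(np.round(r.x[:2],4),"yaw %.2f"%np.degrees(r.x[2]),np.round(r.fun,1)); return r.x
P1=load("w1")[1];i2,P2=load("w2");i3,P3=load("w3");i1=load("w1")[0]
fp=[(394,122),(408,201),(420,274),(433,344)];tp=[(566,83),(575,181),(526,274),(537,349)]
ob=[]
for (n,y,L),a,b in zip(tubes,fp,tp):
    A,B=rim(y,L);ob+=[(P2,A,a),(P2,B,b)]
rack=fit(ob,[.68,.05,.1])
lc=fit([(P3,m,px) for m,px in [((-59.5,70,37),(288,112)),((-47.5,70,37),(305,114)),((67.5,70,5),(443,137)),((67.5,-70,5),(413,296)),((-59.5,-70,37),(273,275))]],[.42,.32,-.1])
sc=fit([(P1,m,px) for m,px in [((-45,70,10),(333,338)),((45,70,10),(417,328)),((45,-70,10),(431,447)),((-37,-70,37),(355,467)),((-25,-70,37),(366,465)),((25,-70,37),(413,462)),((37,-70,37),(425,459))]],[.42,-.05,.1])
np.savez("poses.npz",rack=rack,lc=lc,sc=sc)
def boxl(im,P,q,hx,hy,z,col):
    pts=[proj(P,W(q,(a,b,z)))/S for a,b in [(-hx,-hy),(hx,-hy),(hx,hy),(-hx,hy)]]
    cv2.polylines(im,[np.int32(np.round(pts))],True,col,1,cv2.LINE_AA)
big=lambda i:cv2.resize(i,(800,600),interpolation=cv2.INTER_CUBIC)
a,b,d=big(i3),big(i1),big(i2)
for im,P,q,h,bx in [(a,P3,lc,67.5,53.5),(b,P1,sc,45,31),(d,P2,sc,45,31)]:
    boxl(im,P,q,h,70,0,(0,0,255))
    for sg in(-1,1):
        pts=[proj(P,W(q,(sg*bx+e,f,37)))/S for e,f in[(-6,-70),(6,-70),(6,70),(-6,70)]]
        cv2.polylines(im,[np.int32(np.round(pts))],True,(255,0,0),1,cv2.LINE_AA)
boxl(d,P2,rack,63,138,0,(0,0,255))
for n,y,L in tubes:
    A,B=rim(y,L); cv2.line(d,*[tuple(int(v) for v in proj(P2,W(rack,m))/S) for m in(A,B)],(0,255,0),1)
out=np.zeros((600,800,3),np.uint8)
out[:400,:450]=d[20:420,170:620]; out[:230,460:680]=a[90:320,250:470]; out[240:400,460:620]=b[310:470,300:460]
cv2.imwrite("pics/ov.png",out)
# tin
print("tin",ray(P1,np.array([300,214])*S,.058),"mill",ray(P3,np.array([595,128])*S,.09))
E
python3 fit.py
```

```text
[0.6784 0.0312] yaw 9.70 [-1.1 -0.3  5.7  0.1 -1.4  1.6  4.1 -0.2 -1.   3.   2.2 -3.3 -2.1  2.2
 -0.2 -3.5]
[0.4298 0.2638] yaw -9.13 [-0.4 -1.5 -1.4 -1.1  2.7  0.9  4.4  0.4 -0.6  6.6]
[ 0.4479 -0.0998] yaw 6.17 [-2.  -2.9  1.1 -2.2  0.4 -0.7 -0.5  0.8 -0.2  1.5  0.4  0.4  0.1  1.8]
tin [0.38245969 0.09103468 0.058     ] mill [0.59976933 0.32632966 0.09      ]
```

View pics/ov.png

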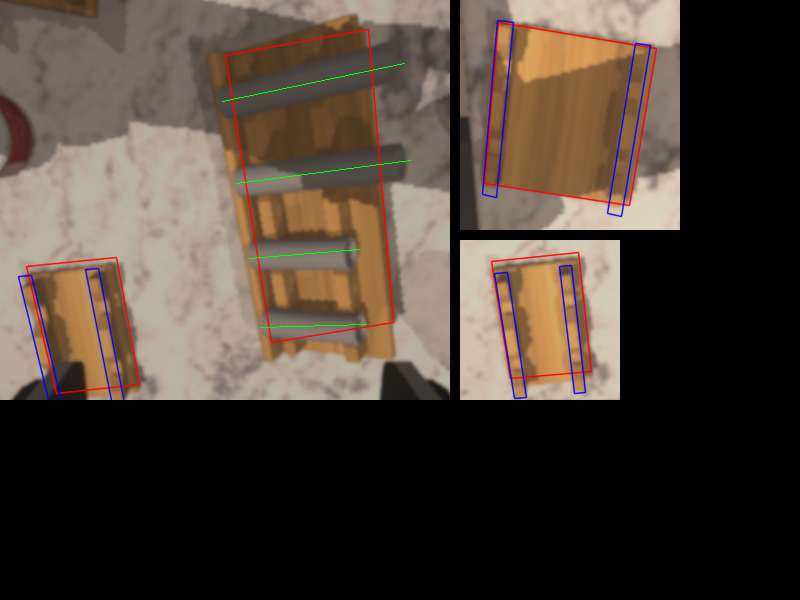

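The overlay shows two problems. I labelled the lower corners of the long cradle as plate, but they are bar tops. There is also a consistent offset between views. I'll refit all three views jointly, allowing a small shared camera-mount correction.

```bash
cat > fit2.py <<'E'
from fit import *
print("----")
O=[] # (P, body, model, px)
for (n,y,L),a,b,a1,b1 in zip(tubes,fp,tp,[(546,183),(553,254),(562,327),None],[(739,158),(739,250),(675,329),(677,397)]):
    A,B=rim(y,L)
    for P,m,px in[(P2,A,a),(P2,B,b),(P1,A,a1),(P1,B,b1)]:
        if px: O.append((P,0,m,px))
A,B=rim(97.5,135);O+=[(P3,0,A,(543,384)),(P3,0,B,(728,404))]
O+=[(P3,1,m,px) for m,px in [((-59.5,70,37),(288,112)),((-47.5,70,37),(305,114)),((67.5,70,10),(443,137)),((59.5,-70,37),(413,296)),((-59.5,-70,37),(273,276))]]
O+=[(P1,2,m,px) for m,px in [((-45,70,10),(333,338)),((45,70,10),(417,328)),((45,-70,10),(431,447)),((-37,-70,37),(355,467)),((-25,-70,37),(366,465)),((25,-70,37),(413,462)),((37,-70,37),(425,459))]]
O+=[(P2,2,m,px) for m,px in [((-37,70,37),(195,297)),((45,70,10),(283,284)),((37,-70,37),(295,419)),((45,-70,10),(308,408))]]
def cor(P,w,d): return P[0],P[1]@Ro.from_rotvec(w).as_matrix(),P[2]+d
def f(v):
    return np.concatenate([np.ravel([proj(cor(P,v[9:12],v[12:15]),W(v[3*b:3*b+3],m))-np.array(px)*S for P,b,m,px in O]),v[9:12]/.01,v[12:15]/.002])
r=least_squares(f,np.r_[rack,lc,sc,np.zeros(6)],loss='soft_l1')
v=r.x
for i,n in enumerate(["rack","long","short"]): print(n,np.round(v[3*i:3*i+2],4),"%.2f"%np.degrees(v[3*i+2]))
print("rot deg",np.round(np.degrees(v[9:12]),2),"off mm",np.round(v[12:]*1000,1))
e=r.fun[:2*len(O)].reshape(-1,2)
for o,x in zip(O,e): print(o[1],np.round(o[2]),o[3],np.round(x,1))
np.savez("poses.npz",rack=v[:3],lc=v[3:6],sc=v[6:9])
E
python3 fit2.py | sed -n '/----/,$p'
```

```text
----
rack [0.6627 0.032 ] 9.83
long [0.4119 0.2658] -8.30
short [ 0.4292 -0.1058] 6.95
rot deg [ 0.15 -2.08 -0.74] off mm [ 0.  -0.  11.4]
0 [-71.  98.  56.] (394, 122) [-0.3  0.8]
0 [ 54.  98. 112.] (566, 83) [1.6 1.5]
0 [-71.  98.  56.] (546, 183) [0.7 1.2]
0 [ 54.  98. 112.] (739, 158) [1.6 0.9]
0 [-71.  32.  56.] (408, 201) [-0.8  1.1]
0 [ 54.  32. 112.] (575, 181) [ 0.3 -0.2]
0 [-71.  32.  56.] (553, 254) [0.5 3.3]
0 [ 54.  32. 112.] (739, 250) [ 0.8 -1.9]
0 [-71. -32.  56.] (420, 274) [-0.7  1.3]
0 [ 17. -32.  86.] (526, 274) [ 0.1 -4.5]
0 [-71. -32.  56.] (562, 327) [-1.4  0.1]
0 [ 17. -32.  86.] (675, 329) [ 0.1 -3.7]
0 [-71. -98.  56.] (433, 344) [-1.9 -0.4]
0 [ 17. -98.  86.] (537, 349) [-2.1 -5.3]
0 [ 17. -98.  86.] (677, 397) [-0.1 -3.1]
0 [-71.  98.  56.] (543, 384) [-1.5  2. ]
0 [ 54.  98. 112.] (728, 404) [ 0.5 -4.4]
1 [-60.  70.  37.] (288, 112) [ 0.1 -0.8]
1 [-48.  70.  37.] (305, 114) [-1.3 -0.6]
1 [68. 70. 10.] (443, 137) [ 1.1 -0.6]
1 [ 60. -70.  37.] (413, 296) [-2.2  2.8]
1 [-60. -70.  37.] (273, 276) [1.7 2.6]
2 [-45  70  10] (333, 338) [-1.4 -1.3]
2 [45 70 10] (417, 328) [-0.2 -0.3]
2 [ 45 -70  10] (431, 447) [-0.1 -0.6]
2 [-37 -70  37] (355, 467) [-0.2 -0.1]
2 [-25 -70  37] (366, 465) [-0.1  0.6]
2 [ 25 -70  37] (413, 462) [-0.4  0.1]
2 [ 37 -70  37] (425, 459) [-0.9  1.6]
2 [-37  70  37] (195, 297) [-0.   0.6]
2 [45 70 10] (283, 284) [ 2.2 -1.5]
2 [ 37 -70  37] (295, 419) [1.1 1.5]
2 [ 45 -70  10] (308, 408) [ 1.4 -0.4]
```

```bash
sed -i 's#^def f(v):#def axm(m):\n    m=np.array(m,float); n=13*np.array([-s,0,c]); return m-n if m[0]<-60 else m+n\ndef res(v):\n    o=[]\n    for P,b,m,px in O:\n        Q=cor(P,v[9:12],v[12:15]); q=v[3*b:3*b+3]; e=proj(Q,W(q,m))\n        if b==0: e[1]=proj(Q,W(q,axm(m)))[1]\n        o.append(e-np.array(px)*S)\n    return o\nLIM=(1e-5,1e-5)\ndef f(v):\n    return np.concatenate([np.ravel(res(v)),v[9:12]/LIM[0],v[12:15]/LIM[1]])\ndef f_old(v):#; s#^r=least#for LIM in [(1e-5,1e-5),(.004,.002),(.02,.004)]:\n  r=least_squares(f,np.r_[rack,lc,sc,np.zeros(6)],loss="soft_l1");v=r.x\n  print(LIM,"cost",r.cost,"rot",np.round(np.degrees(v[9:12]),2),"off",np.round(v[12:]*1000,1)); print(np.round(v[:9],4))\nr=least#' fit2.py; python3 fit2.py | sed -n '/----/,$p'
```

```text
----
(1e-05, 1e-05) cost 52.793164990058926 rot [-0.  0.  0.] off [-0. -0.  0.]
[ 0.6765  0.0318  0.1915  0.4305  0.2641 -0.1507  0.4482 -0.1     0.1091]
(0.004, 0.002) cost 39.83306523440789 rot [ 0.05 -0.56 -0.1 ] off [0.  0.  7.3]
[ 0.6747  0.0309  0.1845  0.4251  0.2648 -0.1484  0.4427 -0.1035  0.1084]
(0.02, 0.004) cost 33.06391513919497 rot [ 0.59 -1.7  -0.39] off [ 0.   0.  12.1]
[ 0.6663  0.0346  0.181   0.4153  0.2693 -0.1474  0.4323 -0.101   0.115 ]
rack [0.6663 0.0346] 10.37
long [0.4153 0.2693] -8.44
short [ 0.4323 -0.101 ] 6.59
rot deg [ 0.59 -1.7  -0.39] off mm [ 0.   0.  12.1]
0 [-71.  98.  56.] (394, 122) [-0.9  1.6]
0 [ 54.  98. 112.] (566, 83) [0.5 1.2]
0 [-71.  98.  56.] (546, 183) [-0.2  0.5]
0 [ 54.  98. 112.] (739, 158) [-0.2  1.3]
0 [-71.  32.  56.] (408, 201) [-0.8  0.5]
0 [ 54.  32. 112.] (575, 181) [0.2 0.9]
0 [-71.  32.  56.] (553, 254) [0.5 1.3]
0 [ 54.  32. 112.] (739, 250) [ 0.2 -0.3]
0 [-71. -32.  56.] (420, 274) [ 0.  -0.6]
0 [ 17. -32.  86.] (526, 274) [ 0.9 -1.6]
0 [-71. -32.  56.] (562, 327) [-0.7 -3. ]
0 [ 17. -32.  86.] (675, 329) [ 0.6 -0.7]
0 [-71. -98.  56.] (433, 344) [-0.5 -3.2]
0 [ 17. -98.  86.] (537, 349) [-0.6 -1.4]
0 [ 17. -98.  86.] (677, 397) [1.2 0.8]
0 [-71.  98.  56.] (543, 384) [-1.3 -2. ]
0 [ 54.  98. 112.] (728, 404) [ 0.5 -0.2]
1 [-60.  70.  37.] (288, 112) [ 0.2 -0.8]
1 [-48.  70.  37.] (305, 114) [-1.3 -0.6]
1 [68. 70. 10.] (443, 137) [ 0.9 -0.6]
1 [ 60. -70.  37.] (413, 296) [-1.9  2.8]
1 [-60. -70.  37.] (273, 276) [1.7 2.8]
2 [-45  70  10] (333, 338) [-1.4 -1.7]
2 [45 70 10] (417, 328) [ 0.  -0.8]
2 [ 45 -70  10] (431, 447) [ 0.  -0.5]
2 [-37 -70  37] (355, 467) [-0.2  0. ]
2 [-25 -70  37] (366, 465) [-0.1  0.8]
2 [ 25 -70  37] (413, 462) [-0.2  0.1]
2 [ 37 -70  37] (425, 459) [-0.7  1.5]
2 [-37  70  37] (195, 297) [-0.5  0.4]
2 [45 70 10] (283, 284) [ 2.1 -1.6]
2 [ 37 -70  37] (295, 419) [0.8 1.9]
2 [ 45 -70  10] (308, 408) [1.  0.1]
```

```bash
cat > ov2.py <<'E'
from h import *
H=[((0,0,255),[0.6765,0.0318,0.1915,0.4305,0.2641,-0.1507,0.4482,-0.1,0.1091]),((255,255,0),[0.6663,0.0346,0.181,0.4153,0.2693,-0.1474,0.4323,-0.101,0.115])]
def W(q,p): return Ro.from_euler('z',q[2]).as_matrix()@(np.asarray(p)/1000)+[q[0],q[1],0]
rows=[]
for n,(x0,y0,w,h) in [("scene",(190,175,228,180)),("side",(180,190,260,142))]:
    im,P=shot(n,n+"1"); 
    k=800/w if n=="scene" else 800/w
    k=min(k,300/h)
    cr=cv2.resize(im[y0:y0+h,x0:x0+w],None,fx=k,fy=k,interpolation=cv2.INTER_CUBIC)
    pj=lambda p:tuple(int(v) for v in (proj(P,p)-[x0,y0])*k)
    for col,v in H:
        v=np.array(v)
        for q,hx,hy in[(v[:3],63,138),(v[3:6],67.5,70),(v[6:9],45,70)]:
            cv2.polylines(cr,[np.array([pj(W(q,(a*hx,b*hy,0))) for a,b in[(-1,-1),(1,-1),(1,1),(-1,1)]],np.int32)],True,col,1,cv2.LINE_AA)
        c,s=np.cos(np.radians(35)),np.sin(np.radians(35))
        for y,L in[(97.5,135),(32.5,135),(-32.5,90),(-97.5,90)]:
            cv2.line(cr,pj(W(v[:3],(-64,y,45))),pj(W(v[:3],(-64+L*c,y,45+L*s))),col,1,cv2.LINE_AA)
    rows.append(cv2.copyMakeBorder(cr,0,0,0,800-cr.shape[1],cv2.BORDER_CONSTANT))
cv2.imwrite("pics/ov2.png",np.vstack(rows)[:600])
E
python3 ov2.py
```

```text
(no output)
```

View pics/ov2.png

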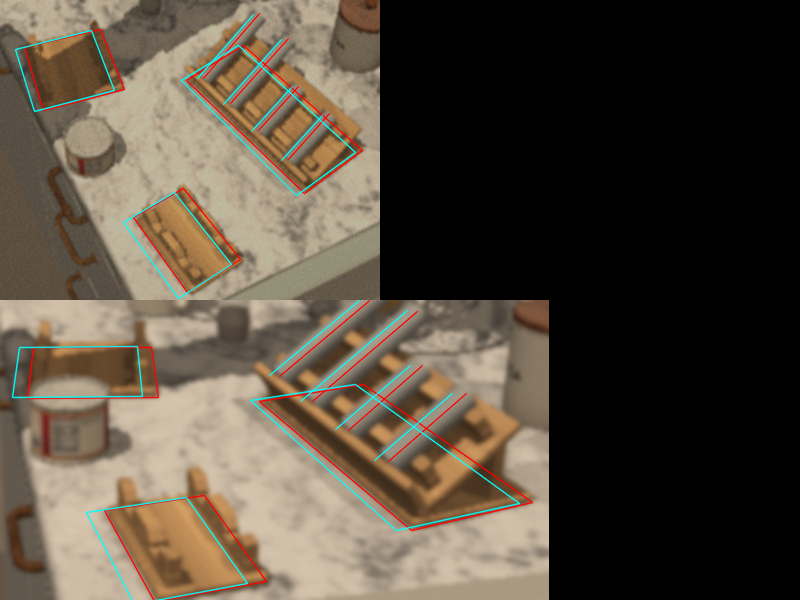

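In both fixed cameras the red outlines (nominal calibration, no correction) lie on the cradles, rack and tubes to about 2–3 mm. I'll use those poses. A fully open gripper is 57 mm from its centre to its outer edge, but a neighbouring tube's surface is only 52 mm away. So I tilt the tool 18° about the tube axis, away from the neighbour, and work from the +y end.

```bash
cat > pp.py <<'E'
from h import *
D={"rack":[0.6765,0.0318,0.1915],"L":[0.4305,0.2641,-0.1507],"S":[0.4482,-0.1,0.1091]}
def frame(k,pitch):
    "columns u (along tube), v (lateral), n (up normal)"
    q=D[k]; return Ro.from_euler('z',q[2])*Ro.from_euler('y',-pitch,degrees=True)
def tool(F,phi=18,flip=1):
    "jaws across tube, leaning phi to +v; flip=1: camera on the +u side"
    p=np.radians(phi);F=F.as_matrix();v,n=F[:,1],F[:,2]
    z=-(np.cos(p)*n+np.sin(p)*v); y=-flip*(np.cos(p)*v-np.sin(p)*n)
    return np.column_stack([np.cross(y,z),y,z])
def eul(R): return Ro.from_matrix(R).as_euler('xyz',degrees=True)
def W(k,p): q=D[k]; return Ro.from_euler('z',q[2]).as_matrix()@np.array(p)+[q[0],q[1],0]
GO=.015; FLIP=1
def pickpose(y):
    F=frame("rack",35);R=tool(F,flip=FLIP); g=W("rack",[-.064,y,.045])+.048*F.as_matrix()[:,0]
    return g+GO*R[:,2],R
def placepose(k,y,off,dz=.001,corr=0):
    F=frame(k,0);R=tool(F,flip=FLIP); g=W(k,[off+corr,y,.0374+dz])
    return g+GO*R[:,2],R
JOBS=[("L",.0975,-.0325,.048-.0675),("L",.0325,.0325,.048-.0675),("S",-.0325,-.0325,.003),("S",-.0975,.0325,.003)]
def st(t):
    s=telemetry.sense();print(t,"t=%.1f"%s["clock"],"F",np.round(s["contact_force"],1),"gap %.3f"%s["finger_gap"],"p",np.round(s["position"],4))
def pick(i):
    k,y,_,_=JOBS[i];p,R=pickpose(y)
    bot.move_to(p-.10*R[:,2],eul(R)); bot.servo_line(p-.02*R[:,2],velocity=.15);st("near")
    bot.servo_line(p,velocity=.06);st("at")
    hand.close_gripper(50);st("closed")
    bot.servo_line(p+[-.03,0,.13],velocity=.15);st("lifted")
def over(i,h=.10):
    k,_,y,o=JOBS[i];p,R=placepose(k,y,o); bot.move_to(p+[0,0,h],eul(R));st("over")
def place(i,dz=.001,d=(0,0,0)):
    k,_,y,o=JOBS[i];p,R=placepose(k,y,o,dz);p=p+np.array(d)
    bot.servo_line(p+[0,0,.015],velocity=.15);bot.servo_line(p,velocity=.04);bot.pause(.1);st("down")
    hand.let_go();st("open"); bot.servo_line(p-.10*R[:,2],velocity=.15);st("clear")
E
python3 - <<'E'
import pp;from pp import *
for fl in(1,-1):
    pp.FLIP=fl
    for k,y,py,o in JOBS:
        p,R=pickpose(y);a=[solver.inverse_kinematics(x,eul(R)) for x in(p,p-.1*R[:,2],p+[-.03,0,.13])]
        p,R=placepose(k,py,o);a+=[solver.inverse_kinematics(x,eul(R)) for x in(p,p+[0,0,.1],p-.1*R[:,2])]
        print(fl,k,[None if x is None else np.round(x).astype(int).tolist() for x in a])
E
```

```text
1 L [[6, 34, 100, -58, 18, 142], [10, 22, 105, -46, 24, 132], [7, 20, 99, -33, 29, 116], [23, 34, 100, -18, 58, 133], [23, 24, 96, -16, 70, 129], [26, 27, 92, -15, 72, 131]]
1 L [[-1, 34, 101, -54, 14, 133], [1, 21, 107, -40, 19, 120], [-1, 19, 100, -26, 26, 103], [29, 38, 91, -16, 63, 137], [29, 30, 87, -15, 75, 133], [32, 33, 83, -14, 77, 135]]
1 S [[-8, 34, 100, -41, 10, 115], [-7, 21, 107, -28, 16, 103], [-9, 19, 100, -16, 23, 88], [-22, 27, 111, -28, 36, 83], [-22, 17, 107, -21, 49, 74], [-19, 17, 108, -22, 49, 78]]
1 S [[-15, 35, 98, -16, 8, 85], [-14, 22, 106, -11, 14, 80], [-16, 20, 98, -4, 23, 72], [-15, 26, 113, -28, 37, 91], [-15, 16, 109, -22, 51, 82], [-11, 16, 109, -22, 52, 87]]
-1 L [[6, 34, 100, -58, 18, -38], [10, 22, 105, -46, 24, -48], [7, 20, 99, -33, 29, -64], [23, 34, 100, -18, 58, -47], [23, 24, 96, -16, 70, -51], [26, 27, 92, -15, 72, -49]]
-1 L [[-1, 34, 101, -54, 14, -47], [1, 21, 107, -40, 19, -60], [-1, 19, 100, -26, 26, -77], [29, 38, 91, -16, 63, -43], [29, 30, 87, -15, 75, -47], [32, 33, 83, -14, 77, -45]]
-1 S [[-8, 34, 100, -41, 10, -65], [-7, 21, 107, -28, 16, -77], [-9, 19, 100, -16, 23, -92], [-22, 27, 111, -28, 36, -97], [-22, 17, 107, -21, 49, -106], [-19, 17, 108, -22, 49, -102]]
-1 S [[-15, 35, 98, -16, 8, -95], [-14, 22, 106, -11, 14, -100], [-16, 20, 98, -4, 23, -108], [-15, 26, 113, -28, 37, -89], [-15, 16, 109, -22, 51, -98], [-11, 16, 109, -22, 52, -93]]
```

```bash
sed -i 's/FLIP=1$/FLIP=-1/' pp.py; python3 - <<'E'
from pp import *
pick(0)
over(0)
im,P=shot("side","s2");cv2.imwrite("pics/s2b.png",cv2.resize(im[60:330,120:480],(800,600),interpolation=cv2.INTER_CUBIC))
E
```

```text
near t=5.2 F [-0.2  0.5  1.1] gap 1.003 p [0.6308 0.124  0.0771]
at t=5.7 F [ 0.5  0.2 -0.5] gap 0.997 p [0.6426 0.1197 0.0605]
closed t=6.3 F [-3.6  4.3  2.2] gap 0.286 p [0.6425 0.1205 0.061 ]
lifted t=7.3 F [-0.1  0.  -1.4] gap 0.288 p [0.6123 0.1196 0.1896]
over t=8.3 F [ 0.2 -0.1 -1.6] gap 0.286 p [0.4063 0.23   0.1239]
```

View pics/s2b.png

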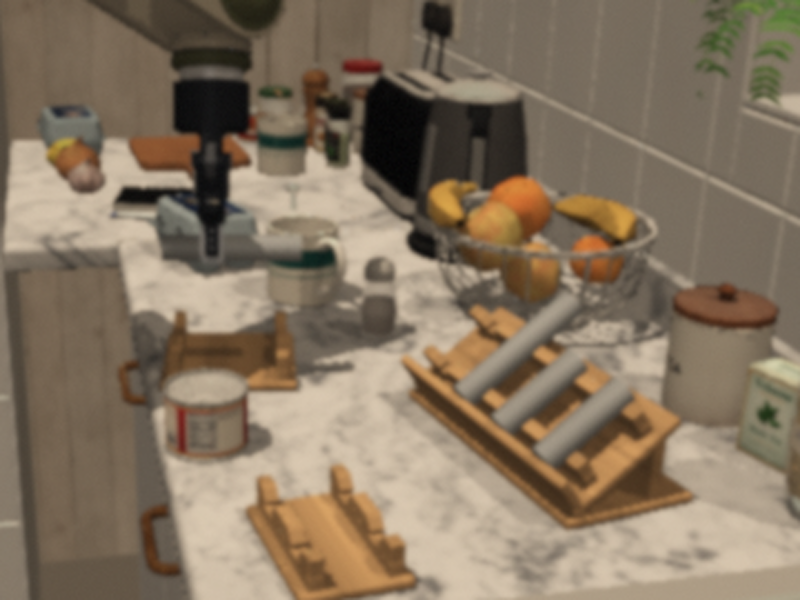

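The side view shows long_1 held level. Its right end is at (303,245) in the crop, and the other three tubes are undisturbed. I'll compare that with the predicted end position, then place the tube.

```bash
python3 - <<'E'
from pp import *
k,_,y,o=JOBS[0];P=campose("side")
for x in(-.0675,.0675): print("end px",(proj(P,W(k,[x,y,.0384+.1]))-[120,60])/.45)
place(0)
im,P=shot("wrist","w4")
cv2.imwrite("pics/w4b.png",cv2.resize(im,(560,420)))
E
```

```text
end px [160.30658548 246.07316663]
end px [299.64909352 246.11501047]
down t=9.7 F [0.2 4.2 3.8] gap 0.288 p [0.4059 0.2307 0.0242]
open t=10.3 F [ 0.   0.4 -0.6] gap 1.000 p [0.4056 0.2303 0.0241]
clear t=11.1 F [ 1.  -0.6  0.3] gap 0.998 p [0.4098 0.2605 0.1184]
```

View pics/w4b.png

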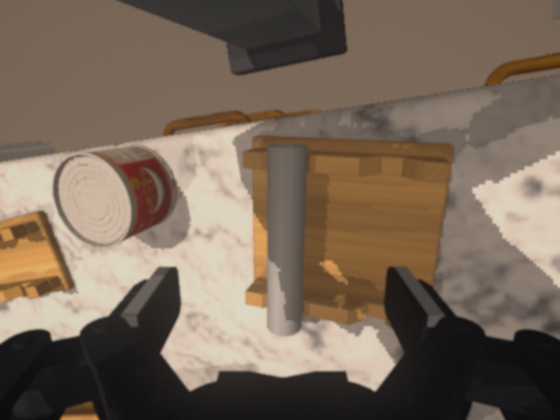

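The wrist view shows long_1 in the −y notch across both bars, with its ends at (288,145) and (284,335). I'll check axial centring against the bars numerically and pick the second long tube.

```bash
python3 - <<'E'
from pp import *
im,P=load("w4")
for n,p in [("foot top rim",(-.0675,-.0325,.0504)),("head top rim",(.0675,-.0325,.0504)),("head mid",(.0675,-.0325,.0374)),("bar+ outer top",(.0595,0,.037)),("bar+ inner",(.0475,0,.037)),("bar- outer",(-.0595,0,.037)),("bar- inner",(-.0475,0,.037)),("plate +edge",(.0675,0,.01))]:
    print(n,np.round(proj(P,W("L",p)),0))
print("tube mid from px:",[np.round(Ro.from_euler('z',-D['L'][2]).as_matrix()@(ray(P,px,z)-[*D['L'][:2],0]),4) for px,z in[((288,145),.0504),((284,333),.0374)]])
pick(1);over(1);place(1)
im,P=shot("wrist","w5")
E
```

```text
foot top rim [277. 148.]
head top rim [278. 336.]
head mid [283. 326.]
bar+ outer top [326. 325.]
bar+ inner [327. 310.]
bar- outer [333. 160.]
bar- inner [332. 179.]
plate +edge [333. 314.]
tube mid from px: [array([-0.0693, -0.0255,  0.0504]), array([ 0.0735, -0.032 ,  0.0374])]
near t=12.8 F [ 0.3 -0.2 -0.2] gap 1.002 p [0.643  0.0606 0.0768]
at t=13.3 F [ 0.7  0.3 -0. ] gap 0.999 p [0.655  0.0559 0.0605]
closed t=13.9 F [-3.1  4.3  2.9] gap 0.285 p [0.6549 0.0567 0.061 ]
lifted t=14.9 F [-0.2  0.8 -0.2] gap 0.286 p [0.6247 0.0559 0.1896]
over t=16.1 F [ 0.  -0.2 -0.7] gap 0.288 p [0.416 0.294 0.124]
down t=17.5 F [-0.3  2.8  3.6] gap 0.281 p [0.4156 0.2951 0.0243]
open t=18.1 F [-0.6 -0.  -0.9] gap 1.002 p [0.4154 0.2945 0.0241]
clear t=18.9 F [ 0.3 -0.   0.7] gap 1.001 p [0.4196 0.3247 0.1184]
```

```bash
python3 - <<'E'
from pp import *
for i in(2,3): pick(i);over(i);place(i)
bot.move_to(W("S",[-.0,.0,.0])+[0,-.071,.16],[180,0,90]);bot.pause(.2)
a,Pa=shot("wrist","w6");st("S")
bot.move_to(W("L",[0,0,0])+[0,-.071,.16],[180,0,90]);bot.pause(.2)
b,Pb=shot("wrist","w7");st("L")
c,_=shot("scene","s7")
z=lambda i,r:cv2.resize(i,r,interpolation=cv2.INTER_CUBIC)
def crop(im,P,k):
    x,y=np.int32(proj(P,W(k,[0,0,.03])));h,w=140,180
    x0,y0=max(0,x-w),max(0,y-h);print(k,x0,y0);cc=im[y0:y0+280,x0:x0+360];return cv2.copyMakeBorder(cc,0,280-cc.shape[0],0,360-cc.shape[1],cv2.BORDER_CONSTANT)
A,B=crop(a,Pa,"S"),crop(b,Pb,"L")
out=np.zeros((600,800,3),np.uint8);out[:300,:386]=z(A,(386,300));out[:300,400:786]=z(B,(386,300));out[300:,:400]=z(c[170:350,180:420],(400,300))
cv2.imwrite("pics/fin1.png",out)
E
```

```text
near t=21.0 F [0.1 0.5 0.5] gap 0.995 p [ 0.6554 -0.0033  0.0767]
at t=21.5 F [-0.5 -0.2  0.5] gap 0.996 p [ 0.6673 -0.0079  0.0606]
closed t=22.1 F [-3.2  3.   2.9] gap 0.287 p [ 0.6672 -0.0072  0.0611]
lifted t=23.1 F [ 0.5 -0.1  0.2] gap 0.286 p [ 0.6371 -0.0078  0.1896]
over t=24.0 F [ 1.   0.3 -0.5] gap 0.288 p [ 0.4559 -0.1363  0.1241]
down t=25.3 F [-2.  -8.3  9.3] gap 0.284 p [ 0.4562 -0.1382  0.0253]
open t=25.9 F [ 0.3  1.  -0. ] gap 1.001 p [ 0.4552 -0.1365  0.0241]
clear t=26.8 F [-1.2  0.4  0.2] gap 1.003 p [ 0.4515 -0.1059  0.1185]
near t=28.2 F [-0.2 -1.  -0.1] gap 0.997 p [ 0.6676 -0.0677  0.0769]
at t=28.6 F [-0.2 -0.7 -0.4] gap 1.005 p [ 0.6797 -0.0716  0.0605]
closed t=29.2 F [-4.2  4.5  3.2] gap 0.289 p [ 0.6796 -0.071   0.061 ]
lifted t=30.3 F [ 0.8 -1.  -1. ] gap 0.286 p [ 0.6494 -0.0716  0.1896]
over t=31.1 F [-0.2 -0.7 -0.5] gap 0.286 p [ 0.4491 -0.072   0.1241]
down t=32.4 F [-2.9 -9.5 11.5] gap 0.288 p [ 0.4491 -0.0734  0.0254]
open t=33.0 F [-0.5  0.6  0.2] gap 1.003 p [ 0.4481 -0.0719  0.0241]
clear t=33.9 F [-0.1  0.4 -0.2] gap 1.001 p [ 0.4444 -0.0413  0.1186]
S t=35.1 F [-0.2 -0.4 -0.4] gap 0.997 p [ 0.4482 -0.1703  0.1598]
L t=36.7 F [-0.5  0.2 -0.3] gap 0.997 p [0.4308 0.1925 0.16  ]
S 102 0
L 101 0
```

View pics/fin1.png

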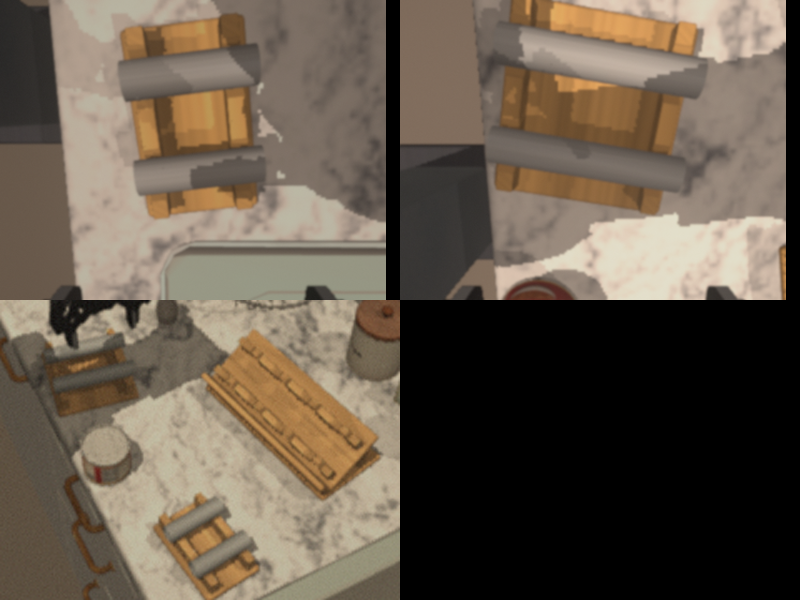

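All four tubes lie in their notches and the rack is empty. The shorts look centred: ends at (119/260) and (134/265) over bar outer edges at about 126/249 and 143/256. The longs look about 3–4 mm towards +x. I'll use my last view to measure that precisely from the stored near images.

```bash
python3 - <<'E'
from pp import *
def draw(n,k,hx,bx,box):
    im,P=load(n);x0,y0,w,h=box;f=min(800/w,300/h)
    c=cv2.resize(im[y0:y0+h,x0:x0+w],None,fx=f,fy=f,interpolation=cv2.INTER_CUBIC)
    pj=lambda p:tuple(int(v) for v in(proj(P,W(k,p))-[x0,y0]+.5)*f)
    for sg in(-1,1):
        for e in(-.006,.006): cv2.line(c,pj((sg*bx+e,-.07,.037)),pj((sg*bx+e,.07,.037)),(0,0,255),1,cv2.LINE_AA)
        for y in(-.0325,.0325): cv2.line(c,pj((sg*hx,y-.013,.0374)),pj((sg*hx,y+.013,.0374)),(0,255,0),1,cv2.LINE_AA)
    print(k,"px/mm",f*347/260); return c
a=draw("w7","L",.0675,.0535,(170,0,230,210));b=draw("w6","S",.045,.031,(195,0,180,210))
out=np.zeros((600,800,3),np.uint8)
a=cv2.resize(a,None,fx=1.22,fy=1.22);b=cv2.resize(b,None,fx=1.22,fy=1.22)
h=max(a.shape[0],b.shape[0]);out[:a.shape[0],:min(a.shape[1],400)]=a[:,:400];out[:b.shape[0],410:410+min(b.shape[1],390)]=b[:,:390]
cv2.imwrite("pics/fin2.png",out[:h])
E
```

```text
L px/mm 1.9065934065934067
S px/mm 1.9065934065934067
```

View pics/fin2.png

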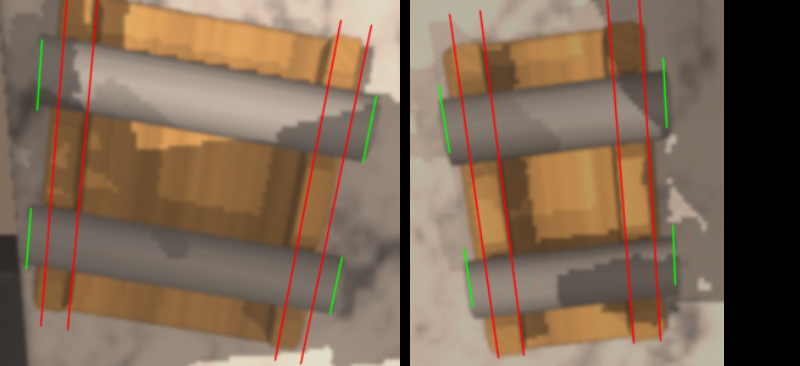

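With the predicted bars (red) and tube ends (green) overlaid, the tube ends fall on the green marks. The real bars are within about 1–3 mm of the red lines, and the tubes are parallel to the cradles and seated. The tubes need no correction. I'll check that the bystanders haven't moved, then hand in.

```bash
python3 - <<'E'
from pp import *
a,_=load("side1") if False else (cv2.imread("pics/side0.png"),0)
bot.move_to([0.45,0.05,0.33],[180,0,90]);bot.pause(.3)
b,_=shot("side","s9")
for n,(x,y,w,h) in dict(tin=(190,225,46,44),mill=(278,172,26,44),mug=(236,152,40,48)).items():
    m=cv2.matchTemplate(b[y-12:y+h+12,x-12:x+w+12],a[y:y+h,x:x+w],cv2.TM_CCOEFF_NORMED);_,v,_,l=cv2.minMaxLoc(m);print(n,"score %.2f"%v,"shift",l[0]-12,l[1]-12)
st("end");ticket.job_done()
E
```

```text
tin score 0.40 shift 0 -1
mill score 1.00 shift 0 0
mug score 1.00 shift 0 0
end t=38.0 F [ 0.5  0.8 -0.7] gap 1.000 p [0.4499 0.0504 0.3296]
the job is handed in; nothing more can be done
```

All four tubes are sorted: both long ones are in the long cradle and both short ones are in the short cradle, one to a notch. I handed the job in at 38 s with the arm clear of everything.

**How it went:** I picked from the +y end of the rack, with the tool tilted 18° so the open fingers cleared the neighbouring tubes. The wrist force read at each step stayed under about 16 N.

**Last checks:**
- **Seating:** Close wrist pictures show every tube lying across both bars, parallel to its cradle.
- **Centring:** The short tubes are centred to about 2 mm. The long ones sit about 1–4 mm towards +x, and I left them there.
- **Bystanders:** The mug and salt shaker matched their starting picture exactly.

**Checks that failed or disagreed:**
- **Tin:** It showed a shift of at most 1 pixel, but the match was poor (score 0.40). I took this to be changed lighting or the arm's shadow and did not check further. The tin looked to be in the same place in the later scene picture, and the arm never went near it.
- **Camera fit:** A joint fit with a free camera-mount correction gave positions about 15 mm different. I rejected it because the two fixed cameras agreed with the supplied calibration.
- **Short-tube placing:** Lowering the short tubes pushed sideways with 8–10 N, which suggests the estimated notch position was 1–2 mm off. They settled properly once released.

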